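Brace the square honey jar, unscrew its lid and hold it up

ROBOT

A 6-joint arm with a two-finger parallel gripper is mounted at the origin on the work surface. World frame = base frame: x ahead of the robot, y to its left, z up, the work surface at z = 0. Lengths are in m, angles in degrees, forces in N, time in s.
With the tool pointing down it reaches from about 0.4 to 0.825 m from the base axis. Payload 7 kg.
Tool frame: the origin (TCP) lies on the centre line of the jaws, within the pads' length; the fingertips stand 19 mm ahead of it and the grasp point (between the pads) is the TCP; z points along the fingers, y is the line along which they close (so a half turn about z gives the same grasp; the last joint's range is limited). The gripper opens to 88 mm and grips with 3 to 60 N. Pads are 19 mm wide; open, the fingers measure 130 mm over their backs; the gripper's body (78 mm by 193 mm) begins 47 mm behind the grasp point.
Start: joints at [92.023, 20.546, 0.682, 0, -70.136, -16.507], TCP at [0.169, 0.654, 0.246] pointing down, gripper open.
Joint ranges: [-176.03, 176.03], [-82.01, 121.73], [-58.28, 71.71], [-173.87, 95.51], [-174.79, -0.11], [-173.66, 173.66]. Speed limits (degrees/s): [136.94, 136.94, 172.46, 180, 180, 180].

INTERFACE

Orientations are given as [roll, pitch, yaw] about the fixed x, y, z axes, in that order (R = Rz(yaw) Ry(pitch) Rx(roll)).
In Python, from plant import * gives the robot as it stands. The module is installed in compiled form; this text tells all that it offers.
- The arm moves only by the tool play_rows, never from a script. Its argument "deltas" is a list of rows, each a list of 6 numbers: the shift along the world's x, y, z scaled (see below), then the turn, a rotation vector about the world's x, y, z scaled (see below). A call has 1 to 10 rows; each row shifts and turns the commanded pose from where the row before left it; what a row does not reach is not made up. The controller multiplies each number of a shift by 800 mm and each number of a turn by 180 degrees. A row lasts 1/10 s, in which the tool goes at most 50 mm and 8.59 degrees, less where a joint would pass 70% of its speed; a pose out of reach is approached as far as the arm can. A call with a number of a shift or a turn outside -1 to 1 is refused whole. A call with a gripper value outside its range is refused whole. "gripper" is the gripper command: -1 is shut, 1 is fully open, values between are in proportion, set as the call begins (left out, the last holds). The fingers move at their own pace and stop on an object; the grip force is fixed at half the most. Time passes only in rows, so rows that do not move let the fingers close. It gives the time, the measured TCP pose, the force, the opening and the grip force at its end, in the units of the state.
- get_obs(): the state, without advancing time (a new reading comes with each control period).
- snapshot(name): name is "side" or "top"; returns (picture, depth): 384x512x3 uint8, blue, green, red; 384x512 float32, m along the optical axis (not along the pixel's ray), 0 where there is no reading.
- camera_model(name): a dict with "fx", "fy", "cx", "cy" (pixels), "k1" (the pictures are not rectified: a ray, as slopes to the right and down, at radius r is drawn at 1 + k1 r^2 times it, then the intrinsics apply), "world_to_cam" (4x4, takes a point from world to camera coordinates). Camera axes: x right, y down, z forward; pixel columns grow to the right and rows downward; lengths in m; the calibration is good to about 2 mm. A picture is of the moment at which its call begins. camera_model takes no time and is no camera call.
- close_job(): hands the job in; it is judged then, once.
The state is a dict: "clock": time; "joint_pos": joint angles; "qvel": joint speeds; "tau": joint torques, N m; "tool_pos": TCP position; "orientation": TCP orientation; "force": force on the tool from outside, world axes, zero at the start; "moment": the same for the moment, N m; "opening": finger opening in m; "gripper_force": force on a finger pad.
Only numpy, scipy, OpenCV 4.12 (cv2) and the standard library are available. Lean on these libraries where they do the work, as an engineer would, in place of code of your own. Each camera call takes 0.05 s, during which the arm holds its last target. There are 200 camera calls.

TASK

Get the honey ready for the cheese tasting: stand the closed square jar fully down in the square well of the wooden jar brace, lid still on, so that it cannot turn. Then unscrew its tight lid anticlockwise (seen from above), just until the thread lets go, and lift the lid off while the jar stays down in the brace. Finish while still holding the lid in the gripper, level and over the jar, its lower edge about 2 cm clear of the jar's mouth; do not let go, and leave everything else on the counter where it is.

Things in the scene. Friction and masses are not known exactly. Their poses are not given: they have to be found in the camera images.
- jar: square amber glass jar, loose, 0.3 to 0.5 kg. Origin: centre of its underside; z up, x and y across its flat sides. Body 60 x 60 mm, straight sides from 0 to 64 mm up, then a round neck to the mouth 94 mm up; 96 mm tall with its lid. It may be carried by its sides or its lid. It starts standing on the counter, yawed up to 45 degrees, left or right of the brace
- jar_mid (a point): the centre of the jar's square body, 32 mm above its underside
- jar_mouth (a point): the centre of the jar's mouth, 94 mm above its underside, jar axes
- lid_mid (a point): centre (half-way up) of the jar's round steel lid, 58 mm diameter, 18 mm tall, flat top, 0.05 kg, z up. On the closed jar its lower edge is 78 mm and its top 96 mm above the jar's underside, which leaves 14 mm free between the lid's lower edge and the jar's square shoulder, for fingertips
- lid: the same lid, origin at its lower edge. Inner lugs hook under thread ridges on the neck, tight (up to 0.5 N m). It lets go after 0.8 to 1.05 rad anticlockwise from its start (up to 0.13 more if the jar shifts in the well); a stop ends the turn at about 1.35 rad or later. Before that it cannot be pulled off. It rises 1 mm at most while turning, then lifts off straight up
- lid_rim (a point): centre of the lid's lower edge, 9 mm below lid_mid; on the closed jar it lies 16 mm below the mouth
- well (a point): centre of the floor of the square well in the wooden jar brace, z up, x and y along the well's sides. The well is 64 x 64 mm and 28 mm deep with a 4 mm chamfer; its floor is 12 mm above the counter. The jar goes in any of four ways round; seated, its underside is on this floor and 36 mm of its straight sides stand out above the brace
- brace: the jar brace: hardwood block 120 x 120 mm, 40 mm high, fixed to the counter, yawed up to 25 degrees, axes as the well; origin: centre of its underside, 12 mm below the well's floor
- round_jar: bystander: round jar, 68 mm diameter, 95 mm tall, similar lid; origin at its underside
- knife: bystander: small spreader lying flat, 170 mm long, wooden handle, under 30 mm high; between the jar and the brace
- bowl: bystander: white bowl, 110 mm diameter, 42 mm high; origin at its underside
- wheel: bystander: small wheel of cheese, 116 mm diameter, 52 mm high; origin at its underside
- plate: bystander: white plate, 160 mm diameter, 16 mm high; origin at its underside
- basket_cheese: bystander: white cone-shaped basket cheese, 94 mm diameter at the top, 68 mm high; origin at its underside
- oil: bystander: oil bottle, 60 mm diameter, 210 mm tall; origin at its underside

How it is judged:
By the outcome, as a careful person would: the job done as asked, in the order asked, and still so for the second after the job is handed in, while the arm keeps its last pose, push and grip.
It also fails if it takes over 48 s, if anything falls off the work surface, if the arm or the gripper's body presses on something with over 40 N, if the wrist force passes 120 N, or if a joint passes its speed limit or range.

## Working session

There is one attempt and no reset: what is moved stays moved. The work goes in short steps, Python scripts to look and compute and a tool call to move; the robot and the scene stay as the last step left them, time stands still between calls to the robot, and variables do not carry over. Pictures are saved under pics/ and viewed, at most 10 in all, crops included, and the job is handed in when it is done.

Besides the shell and the picture viewer there is one more tool, called after ">>>" in YAML: its name, and indented under it one key for each argument. play_rows: Moves the arm, as the interface text tells. Its arguments: {"type":"object","properties":{"deltas":{"type":"array","items":{"type":"array","items":{"type":"number","minimum":-1,"maximum":1}}},"gripper":{"type":"number"}},"required":["deltas"]}

```bash
mkdir -p pics
cat > h.py <<'E'
from plant import *
import numpy as np, cv2
def cloud(name):
    im,d=snapshot(name); m=camera_model(name)
    h,w=d.shape; u,v=np.meshgrid(np.arange(w),np.arange(h))
    xd=(u-m["cx"])/m["fx"]; yd=(v-m["cy"])/m["fy"]; x,y=xd.copy(),yd.copy()
    for _ in range(10):
        s=1+m["k1"]*(x*x+y*y); x=xd/s; y=yd/s
    P=np.stack([x*d,y*d,d],-1); T=np.linalg.inv(m["world_to_cam"])
    W=P@T[:3,:3].T+T[:3,3]; W[d==0]=np.nan
    return im,W
E
python3 - <<'E'
from h import *
for n in("side","top"):
    im,W=cloud(n); cv2.imwrite(f"pics/{n}0.png",im); np.save(n+"0.npy",W)
    m=camera_model(n); print(n,m["fx"],m["k1"],np.linalg.inv(m["world_to_cam"]).round(3).tolist())
print(get_obs())
E
```

```text
side 442.4163581086238 -0.04194177236219537 [[0.707, -0.517, 0.483, -0.075], [-0.707, -0.509, 0.491, -0.618], [-0.008, -0.688, -0.725, 0.996], [0.0, 0.0, 0.0, 1.0]]
top 405.1830850892001 -0.06828454719170955 [[0.013, -0.992, 0.123, 0.421], [-1.0, -0.013, -0.002, 0.014], [0.004, -0.123, -0.992, 1.246], [0.0, 0.0, 0.0, 1.0]]
{'clock': 0.1, 'joint_pos': array([ 9.20237986e+01,  2.05865495e+01,  6.39960828e-01, -1.84462431e-02,
       -7.01351985e+01, -1.65061797e+01]), 'qvel': array([-0.02619736, -0.11420951,  0.10900443,  0.07713921,  0.00018894,
        0.00793316]), 'tau': array([-9.91675188e-04, -5.84158945e+01,  2.93745804e+01,  7.01538876e+00,
        1.01248483e-02, -5.96942732e-05]), 'tool_pos': array([0.16873053, 0.65315734, 0.24473007]), 'orientation': array([ 1.79916656e+02, -6.61244235e-03, -1.44886567e+01]), 'force': array([0.21256879, 0.6042559 , 1.64509953]), 'moment': array([-0.01928559,  0.0384495 ,  0.00424223]), 'gripper_force': 0.0, 'opening': 0.08739318869888407}
```

View pics/side0.png

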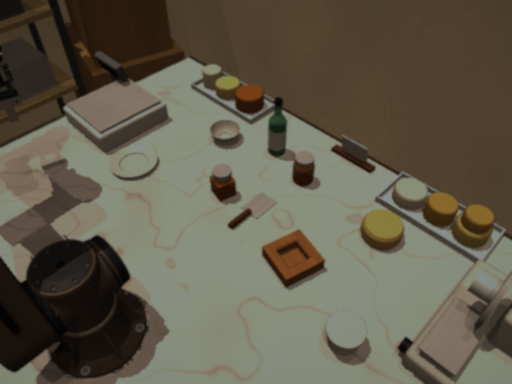

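View pics/top0.png

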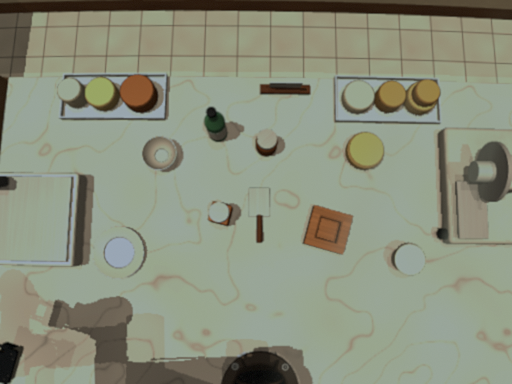

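The side view shows the square jar at (223,182), the knife at (252,210), the brace at (294,256) and the round jar at (303,168). In the top view the jar is at (220,212), the brace at (328,229) and the knife at (259,213). The path over the knife is clear, and the bystanders are well away from it.

Run:
```python
from h import *
import h
ws={"side":((205,160,242,205),(255,225,330,290)),"top":((200,195,240,230),(298,200,360,258))}
for n in ws:
    W=np.load(n+"0.npy"); im=cv2.imread(f"pics/{n}0.png").astype(int)
    (a,b,c,d),(e,f,g,k)=ws[n]
    J=W[b:d,a:c].reshape(-1,3); B=W[f:k,e:g].reshape(-1,3)
    print(n,"zhistJ",np.histogram(J[:,2],np.arange(-.01,.13,.01))[0])
    print(n,"zhistB",np.histogram(B[:,2],np.arange(-.01,.13,.005))[0])
    t=J[J[:,2]>.088]; print("lid",len(t),np.median(t,0),(t.max(0)+t.min(0))/2,np.ptp(t,0))
    q=J[(J[:,2]>.012)&(J[:,2]<.085)]; r=cv2.minAreaRect((q[:,:2]*1000).astype(np.float32)); print("body",len(q),r)
    q=J[(J[:,2]>.012)]; r=cv2.minAreaRect((q[:,:2]*1000).astype(np.float32)); print("all",len(q),r)
    # brace
    q=B[(B[:,2]>.034)&(B[:,2]<.046)]; r=cv2.minAreaRect((q[:,:2]*1000).astype(np.float32)); print("brace",len(q),r,np.median(q[:,2]))
    fl=B[(B[:,2]>.006)&(B[:,2]<.02)];c=np.array(r[0])/1000
    fl=fl[np.hypot(*(fl[:,:2]-c).T)<.04]
    if len(fl)>5: print("floor",len(fl),np.median(fl,0),cv2.minAreaRect((fl[:,:2]*1000).astype(np.float32)))
    # table height near
for n,(a,b,c,d),(e,f,g,k) in [(n,*ws[n]) for n in ws]:
    im=cv2.imread(f"pics/{n}0.png")
    x=cv2.resize(im[b-5:d+5,a-5:c+5],(400,400),interpolation=cv2.INTER_CUBIC); y=cv2.resize(im[f-5:k+5,e-5:g+5],(400,400),interpolation=cv2.INTER_CUBIC)
    cv2.imwrite(f"pics/c_{n}.png",np.hstack([x,y]))
a,b=[cv2.imread(f"pics/c_{n}.png") for n in ws]
cv2.imwrite("pics/c.png",cv2.resize(np.vstack([a,b]),(600,600)))
```

```text
side zhistJ [673 295  51  59  52  62  65 117  18  44 228   0   0   0]
side zhistB [  69 1890  808  158  296  109   94   96  145  894  306    0    0    0
    0    0    0    0    0    0    0    0    0    0    0    0    0    0]
lid 238 [0.52033003 0.12128919 0.09460144] [0.52231718 0.12360239 0.09411905] [0.05791502 0.0599076  0.01163891]
body 440 ((520.5157470703125, 121.32568359375), (61.714805603027344, 61.72401809692383), 73.34205627441406)
all 689 ((520.942626953125, 121.94078063964844), (63.58884048461914, 61.03960037231445), 75.95316314697266)
brace 1254 ((478.93499755859375, -199.6795654296875), (123.50562286376953, 121.43698120117188), 74.05155944824219) 0.03869332743500026
floor 347 [ 0.48684286 -0.19307002  0.01147271] ((486.9159240722656, -193.657470703125), (53.70213317871094, 56.078102111816406), 74.84445190429688)
top zhistJ [753 189   5   8   8   8  37  63   1  18 303   3   0   0]
top zhistB [ 291 1288  321  232  186   29   26   24  172  812  190    1    0    0
    0    0    0    0    0    0    0    0    0    0    0    0    0    0]
lid 315 [0.52190907 0.12451665 0.09415318] [0.52274088 0.12480909 0.09490737] [0.05522733 0.0573277  0.01269436]
body 134 ((522.5265502929688, 124.8599853515625), (60.621341705322266, 59.82384490966797), 76.05691528320312)
all 453 ((522.5265502929688, 124.8599853515625), (60.621341705322266, 59.82384490966797), 76.05691528320312)
brace 1067 ((479.853271484375, -199.78271484375), (121.74060821533203, 120.48889923095703), 74.73841094970703) 0.037978639252052915
floor 381 [ 0.48071807 -0.20142937  0.00999418] ((480.2236328125, -201.40045166015625), (61.93454360961914, 62.69585037231445), 75.3484115600586)
```

View pics/c.png

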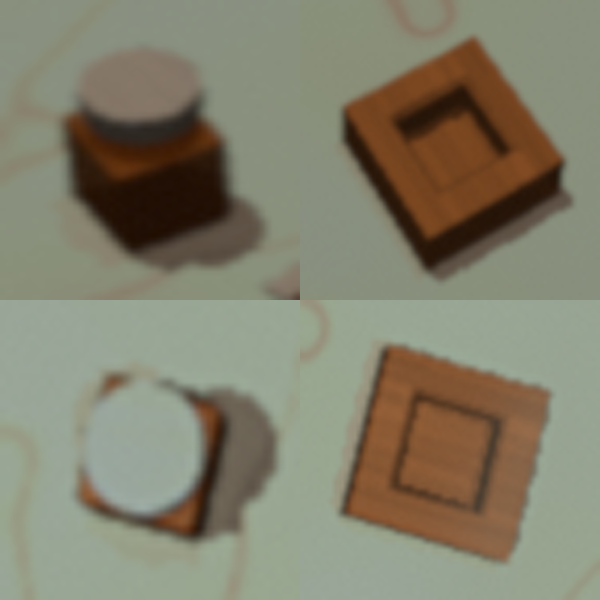

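Both views agree, with a z bias of about −1.7 mm:

| Item | Position | Sides at |
|---|---|---|
| Jar | ≈ (0.522, 0.124) | ≈ 75.6° / −14.4° |
| Brace | ≈ (0.4795, −0.1997) | ≈ 74.7° |

The measured sizes (60, 58 and 121 mm) match the text. I'll grasp the jar's sides at yaw −104.5, which leaves the last joint near zero for the unscrewing.

>>> play_rows:
  deltas:
    - [0.0276,-0.0414,0,0,0,-0.0417]
    - [0.0276,-0.0414,0,0,0,-0.0417]
    - [0.0276,-0.0414,0,0,0,-0.0417]
    - [0.0276,-0.0414,0,0,0,-0.0417]
    - [0.0276,-0.0414,0,0,0,-0.0417]
    - [0.0276,-0.0414,0,0,0,-0.0417]
    - [0.0276,-0.0414,0,0,0,-0.0417]
    - [0.0276,-0.0414,0,0,0,-0.0417]
  gripper: 1

```text
clock: 0.9
tool_pos: [0.346, 0.3869, 0.2454]
orientation: [180.0, -0.0, -74.8]
force: [1.2, 0.8, -1.2]
opening: 0.0877
gripper_force: 0.0
```

>>> play_rows:
  deltas:
    - [0.0276,-0.0414,0,0,0,-0.0417]
    - [0.0276,-0.0414,0,0,0,-0.0417]
    - [0.0276,-0.0414,0,0,0,-0.0417]
    - [0.0276,-0.0414,0,0,0,-0.0417]
    - [0.0276,-0.0414,0,0,0,-0.0417]
    - [0.0276,-0.0414,0,0,0,-0.0417]
    - [0.0276,-0.0414,0,0,0,0]
    - [0.0276,-0.0414,0,0,0,0]
    - [0,0,0,0,0,0]

```text
clock: 1.8
tool_pos: [0.5235, 0.1203, 0.2449]
orientation: [180.0, -0.1, -119.8]
force: [-0.7, -0.8, -1.2]
opening: 0.0877
gripper_force: 0.0
```

>>> play_rows:
  deltas:
    - [0,0,-0.035,0,0,0.0425]
    - [0,0,-0.035,0,0,0.0425]
    - [0,0,-0.035,0,0,0]
    - [0,0,-0.035,0,0,0]
    - [0,0,0,0,0,0]
    - [0,0,0,0,0,0]

```text
clock: 2.4
tool_pos: [0.5221, 0.1238, 0.1338]
orientation: [180.0, -0.1, -104.2]
force: [0.5, 0.6, 0.2]
opening: 0.0877
gripper_force: 0.0
```

```bash
python3 -c "
from h import *
o=get_obs();print(o['tool_pos'],o['orientation'],o['joint_pos'],o['force'])"
```

```text
[0.52207754 0.12378419 0.13383815] [ 1.79972930e+02 -6.17699523e-02 -1.04232797e+02] [ 3.42980356e+01  1.35029852e+01 -2.53711065e+01  2.64639647e-02
 -5.11901222e+01 -4.85474446e+01] [0.47265796 0.61534322 0.17682005]
```

>>> play_rows:
  deltas:
    - [0,0,-0.0254,0,0,0]
    - [0,0,-0.0254,0,0,0]
    - [0,0,-0.0254,0,0,0]
    - [0,0,-0.0254,0,0,0]
    - [0,0,0,0,0,0]
    - [0,0,0,0,0,0]

```text
clock: 3.0
tool_pos: [0.523, 0.1242, 0.0538]
orientation: [-179.9, 0.0, -104.2]
force: [0.5, 0.1, 0.5]
opening: 0.0876
gripper_force: 0.0
```

>>> play_rows:
  deltas:
    - [0,0,0,0,0,0]
    - [0,0,0,0,0,0]
    - [0,0,0,0,0,0]
    - [0,0,0,0,0,0]
    - [0,0,0,0,0,0]
    - [0,0,0,0,0,0]
    - [0,0,0,0,0,0]
  gripper: -1

```text
clock: 3.7
tool_pos: [0.5229, 0.1238, 0.053]
orientation: [-179.9, 0.0, -104.2]
force: [-0.1, -0.8, 5.7]
opening: 0.0599
gripper_force: 30.0
```

The jar is gripped with a 59.9 mm opening, so it sits square in the jaws. Next I lift and check.

>>> play_rows:
  deltas:
    - [0,0,0.02,0,0,0]
    - [0,0,0.03,0,0,0]
    - [0,0,0.03,0,0,0]
    - [0,0,0.02,0,0,0]
    - [-0.003,-0.03,0,0,0,0]
    - [-0.006,-0.05,0,0,0,0]
    - [-0.006,-0.05,0,0,0,0]
    - [-0.006,-0.05,0,0,0,0]
    - [-0.006,-0.05,0,0,0,0]
    - [-0.006,-0.05,0,0,0,0]

```text
clock: 4.7
tool_pos: [0.494, -0.1018, 0.1313]
orientation: [179.9, -0.0, -104.3]
force: [1.3, -0.6, -5.6]
opening: 0.0598
gripper_force: 30.0
```

>>> play_rows:
  deltas:
    - [-0.006,-0.04,0,0,0,-0.006]
    - [-0.006,-0.04,0,0,0,0]
    - [-0.006,-0.03,0,0,0,0]
    - [-0.003,-0.015,0,0,0,0]
    - [0,0,0,0,0,0]
    - [0,0,0,0,0,0]
    - [0,0,0,0,0,0]

```text
clock: 5.4
tool_pos: [0.4789, -0.1996, 0.132]
orientation: [180.0, 0.0, -105.3]
force: [-0.6, 0.1, -3.9]
opening: 0.0599
gripper_force: 30.0
```

Run:
```python
from h import *
for n in("side","top"):
    im,W=cloud(n); cv2.imwrite(f"pics/{n}1.png",im); np.save(n+"1.npy",W)
im=[cv2.imread(f"pics/{n}1.png") for n in("side","top")]
cv2.imwrite("pics/d.png",np.hstack([cv2.resize(im[0][160:320,220:380],(400,400)),cv2.resize(im[1][150:310,250:410],(400,400))]))
o=get_obs();print(o['tool_pos'],o['orientation'],o['joint_pos'],o['force'],o['opening'])
for n in("side","top"):
    W=np.load(n+"1.npy").reshape(-1,3)
    s=W[(np.abs(W[:,0]-.4795)<.085)&(np.abs(W[:,1]+.2)<.085)]
    print(n,np.histogram(s[:,2],np.arange(-.01,.26,.01))[0])
    q=s[(s[:,2]>.033)&(s[:,2]<.045)]
    print(len(q),cv2.minAreaRect((q[:,:2]*1000).astype(np.float32)))
```

```text
[ 0.47906808 -0.19958658  0.13222375] [ 1.79992755e+02  9.36513080e-03 -1.05288024e+02] [-9.36263751e-01  1.20332793e+01 -2.76260879e+01 -1.41170362e-02
 -5.03453314e+01 -1.43427499e+01] [-0.55546629  0.91004003 -4.59152376] 0.059592511298565604
side [797 540 292 164 720 244   0   0   1  47  61  49  67  97  98 122  21  38
 127  95 237 289 355 477  90  79]
928 ((478.07763671875, -199.43899536132812), (122.2304458618164, 120.28083038330078), 74.3376235961914)
top [233  68   1   3  45  12   0   0   0   0   0   0   0   0   0   0   0   0
   2   4  72 133 209 125   0   0]
53 ((430.0068664550781, -180.6543731689453), (108.98075866699219, 14.854780197143555), 74.98664093017578)
```

View pics/d.png

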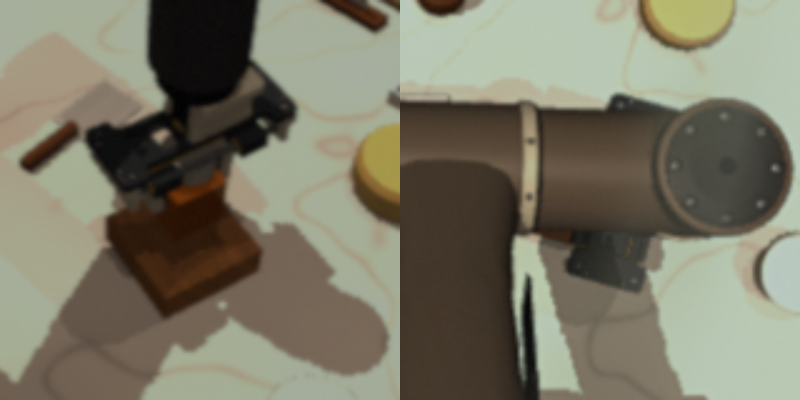

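The jar hangs level over the brace; in the left half it is at about (197,195) with the brace below. I'll measure the jar's face against the brace's parallel face in the same side view.

Run:
```python
from h import *
W=np.load("side1.npy").reshape(-1,3)
a=np.radians(74.7); e=np.array([np.cos(a),np.sin(a)]); f=np.array([e[1],-e[0]])
t=np.array([.47907,-.19959])
for lab,z0,z1,hw in(("jar",.082,.138,.028),("brace",.006,.034,.055)):
    s=W[(W[:,2]>z0)&(W[:,2]<z1)]; u=(s[:,:2]-t)@e; v=(s[:,:2]-t)@f
    R=.04 if lab=="jar" else .075
    m=(np.abs(v)<hw-.006)&(u<-R+.025)&(u>-R-.02); 
    c=np.polyfit(v[m],u[m],1); print(lab,"e-face",m.sum(),np.median(u[m]),u[m].std(),np.degrees(c[0]))
    m=(np.abs(u)<hw-.006)&(v<-R+.025)&(v>-R-.02)
    if m.sum()>5: print(lab,"f-face",m.sum(),np.median(v[m]),v[m].std(),np.degrees(np.polyfit(u[m],v[m],1)[0]))
```

```text
jar e-face 183 -0.029285914611707563 0.0010359791216431509 0.8022010989176748
jar f-face 106 -0.03228824183388637 0.006687949985106168 -27.885501784562916
brace e-face 178 -0.0585512820291087 0.0023039058355259078 -0.22085704663177763
brace f-face 120 -0.05977598148388787 0.0006928223548634053 -0.03572033146497994
```

>>> play_rows:
  deltas:
    - [0.0006,0.0004,-0.02,0,0,0]
    - [0,0,-0.02,0,0,0]
    - [0,0,-0.006,0,0,0]
    - [0,0,-0.006,0,0,0]
    - [0,0,-0.004,0,0,0]
    - [0,0,0,0,0,0]

```text
clock: 6.1
tool_pos: [0.4795, -0.2, 0.0875]
orientation: [-180.0, 0.0, -105.3]
force: [-0.9, -0.3, -4.4]
opening: 0.0599
gripper_force: 30.0
```

>>> play_rows:
  deltas:
    - [0,0,-0.005,0,0,0]
    - [0,0,-0.005,0,0,0]
    - [0,0,-0.005,0,0,0]
    - [0,0,0,0,0,0]

```text
clock: 6.5
tool_pos: [0.4789, -0.2001, 0.0749]
orientation: [179.9, -0.0, -105.4]
force: [-1.1, -0.3, -4.9]
opening: 0.0597
gripper_force: 30.0
```

>>> play_rows:
  deltas:
    - [0,0,-0.004,0,0,0]
    - [0,0,-0.004,0,0,0]
    - [0,0,-0.003,0,0,0]
    - [0,0,-0.001,0,0,0]
    - [0,0,0,0,0,0]

```text
clock: 7.0
tool_pos: [0.4793, -0.2001, 0.0657]
orientation: [180.0, -0.0, -105.4]
force: [-0.2, 0.4, -4.3]
opening: 0.0602
gripper_force: 30.0
```

>>> play_rows:
  deltas:
    - [0,0,-0.0015,0,0,0]
    - [0,0,-0.001,0,0,0]
    - [0,0,0,0,0,0]

```text
clock: 7.3
tool_pos: [0.4796, -0.2002, 0.0649]
orientation: [-180.0, -0.0, -105.3]
force: [-2.9, 2.4, 6.4]
opening: 0.0596
gripper_force: 30.0
```

The jar touches down at TCP z 0.065, as predicted for seated. I'll open, rise straight up to the lid band and close on the lid.

>>> play_rows:
  deltas:
    - [0,0,0,0,0,0]
    - [0,0,0,0,0,0]
    - [0,0,0,0,0,0]
    - [0,0,0,0,0,0]
  gripper: 1

```text
clock: 7.7
tool_pos: [0.4796, -0.2001, 0.064]
orientation: [-180.0, 0.0, -105.3]
force: [-1.1, 0.4, 0.1]
opening: 0.0852
gripper_force: 0.0
```

>>> play_rows:
  deltas:
    - [0,0,0.015,0,0,0]
    - [0,0,0.02,0,0,0]
    - [0,0,0.009,0,0,0]
    - [0,0,0,0,0,0]
    - [0,0,0,0,0,0]

```text
clock: 8.2
tool_pos: [0.4793, -0.2, 0.0991]
orientation: [-180.0, 0.0, -105.4]
force: [-0.2, 1.2, -1.2]
opening: 0.0879
gripper_force: 0.0
```

Run:
```python
from h import *
im,W=cloud("side"); cv2.imwrite("pics/side2.png",im)
cv2.imwrite("pics/e.png",cv2.resize(im[190:310,230:350],(600,600),interpolation=cv2.INTER_CUBIC))
o=get_obs();print(o['tool_pos'],o['orientation'],o['force'],o['opening'])
W=W.reshape(-1,3)
a=np.radians(74.7); e=np.array([np.cos(a),np.sin(a)]); f=np.array([e[1],-e[0]]); t=o['tool_pos'][:2]
for lab,z0,z1,hw,R in(("jar",.044,.072,.028,.04),("brace",.006,.034,.055,.07)):
    s=W[(W[:,2]>z0)&(W[:,2]<z1)]; u=(s[:,:2]-t)@e; v=(s[:,:2]-t)@f
    m=(np.abs(v)<hw-.006)&(u<-R+.025)&(u>-R-.02); print(lab,"e",m.sum(),np.median(u[m]),np.degrees(np.polyfit(v[m],u[m],1)[0]))
    m=(np.abs(u)<hw-.006)&(v<-R+.025)&(v>-R-.02); print(lab,"f",m.sum(),np.median(v[m]),v[m].std())
u=(W[:,:2]-t)@e; v=(W[:,:2]-t)@f
m=(u>-.026)&(u<.03)&(abs(v)<.03); print(np.histogram(W[m,2],np.arange(.05,.13,.004)))
```

```text
[ 0.47906729 -0.19998944  0.09877316] [ 1.79975092e+02  5.45256055e-03 -1.05359359e+02] [-0.60749948 -0.30419573  0.08926025] 0.0871777027715382
jar e 84 -0.02878484191287358 2.6480284034991546
jar f 52 -0.03102144884917685 0.0008174762392645307
brace e 176 -0.05825086042019949 0.1649644326265045
brace f 130 -0.059835279113077317 0.001267392786921068
(array([  1,   1,   1,   2,   2,  21,  49,  28,   2,   4,   9,  15,  10,
        44, 152,  11,   0,   0,   0]), array([0.05 , 0.054, 0.058, 0.062, 0.066, 0.07 , 0.074, 0.078, 0.082,
       0.086, 0.09 , 0.094, 0.098, 0.102, 0.106, 0.11 , 0.114, 0.118,
       0.122, 0.126]))
```

View pics/e.png

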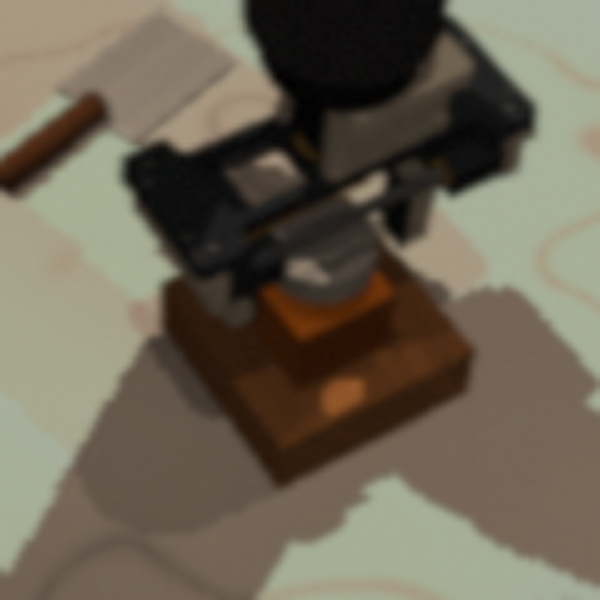

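The jar is seated: its shoulder is at about 0.076, the lid top at about 0.108, and the jaws straddle the lid at (330,270) in the crop. I'll close on the lid.

>>> play_rows:
  deltas:
    - [0.0002,0.0008,0.0008,0,0,0]
    - [0,0,0,0,0,0]

```text
clock: 8.45
tool_pos: [0.4793, -0.1994, 0.0993]
orientation: [180.0, -0.0, -105.3]
force: [0.7, -1.0, 0.3]
opening: 0.0873
gripper_force: 0.0
```

>>> play_rows:
  deltas:
    - [0,0,0,0,0,0]
    - [0,0,0,0,0,0]
    - [0,0,0,0,0,0]
    - [0,0,0,0,0,0]
    - [0,0,0,0,0,0]
    - [0,0,0,0,0,0]
    - [0,0,0,0,0,0]
  gripper: -1

```text
clock: 9.15
tool_pos: [0.4797, -0.1995, 0.0997]
orientation: [-180.0, -0.0, -105.3]
force: [1.0, -0.7, -0.6]
opening: 0.0571
gripper_force: 30.0
```

>>> play_rows:
  deltas:
    - [0,0,0,0,0,0.02]
    - [0,0,0,0,0,0.02]
    - [0,0,0,0,0,0.02]
    - [0,0,0,0,0,0.02]

```text
clock: 9.55
tool_pos: [0.48, -0.1993, 0.0998]
orientation: [-179.9, 0.0, -90.8]
force: [2.3, 0.1, -1.6]
opening: 0.0573
gripper_force: 30.0
```

```bash
python3 -c "
from h import *
o=get_obs();print(o['tool_pos'],o['orientation'],o['joint_pos'],o['force'],o['moment'],o['opening'])"
```

```text
[ 0.4800096  -0.19929782  0.09976198] [-1.79946357e+02  1.62680808e-02 -9.08355435e+01] [-9.04261068e-01  1.44230895e+01 -2.96694402e+01 -2.27608472e-02
 -4.58538489e+01  8.45550699e-02] [ 2.30558753  0.11723256 -1.59921463] [ 0.14429746 -0.68619086 -0.32225819] 0.057292728615273854
```

>>> play_rows:
  deltas:
    - [0,0,0,0,0,0.03]
    - [0,0,0,0,0,0.03]
    - [0,0,0,0,0,0.03]
    - [0,0,0,0,0,0.03]

```text
clock: 9.95
tool_pos: [0.4799, -0.1994, 0.0998]
orientation: [-180.0, -0.0, -69.2]
force: [1.7, -1.1, -1.5]
opening: 0.0575
gripper_force: 30.0
```

Run:
```python
from h import *
im,W=cloud("side"); cv2.imwrite("pics/side3.png",im)
cv2.imwrite("pics/f.png",cv2.resize(im[190:310,230:350],(600,600),interpolation=cv2.INTER_CUBIC))
o=get_obs();print(o['tool_pos'],o['orientation'],o['force'],o['moment'],o['opening'])
```

```text
[ 0.47990103 -0.19938067  0.09974468] [-1.79961769e+02 -7.96739270e-03 -6.88334969e+01] [ 1.6073472   0.5217245  -1.00746624] [ 0.05538436 -0.54540844 -0.06147927] 0.05748029017296444
```

View pics/f.png

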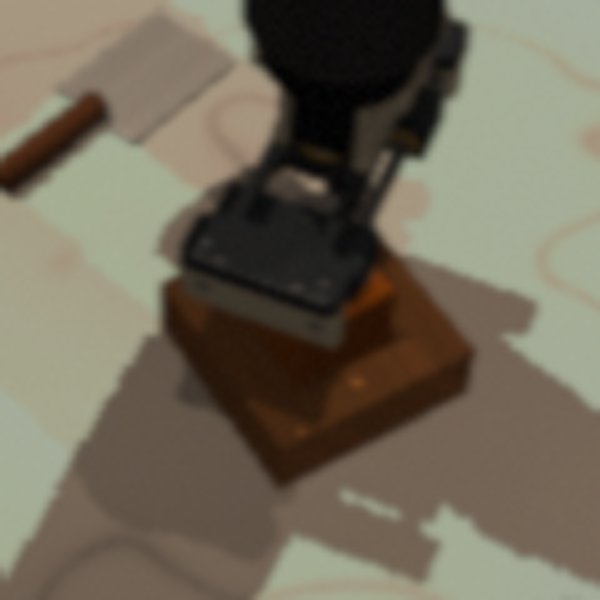

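The tool has turned 36°; the jar (310,340) stays square in the brace. I'll go on to about 69° in total, past the latest release and short of the stop.

>>> play_rows:
  deltas:
    - [0,0,0,0,0,0.03]
    - [0,0,0,0,0,0.03]
    - [0,0,0,0,0,0.03]
    - [0,0,0,0,0,0.03]

```text
clock: 10.4
tool_pos: [0.4801, -0.1995, 0.1003]
orientation: [-180.0, -0.1, -47.6]
force: [0.5, 2.4, 5.8]
opening: 0.0573
gripper_force: 30.0
```

```bash
python3 -c "
from h import *
o=get_obs();print(o['tool_pos'],o['orientation'],o['joint_pos'],o['force'],o['moment'],o['opening'])"
```

```text
[ 0.48012487 -0.19948463  0.10025803] [-1.79965020e+02 -5.16972924e-02 -4.76338259e+01] [-9.03903202e-01  1.43909023e+01 -2.96480660e+01  1.90299422e-02
 -4.59001282e+01  4.32568572e+01] [0.49635076 2.35843439 5.83732581] [ 0.75172764  0.1975702  -0.1402641 ] 0.05732294687542771
```

>>> play_rows:
  deltas:
    - [0,0,0,0,0,0.02]
    - [0,0,0,0,0,0.02]
    - [0,0,0,0,0,0.02]

```text
clock: 10.7
tool_pos: [0.4801, -0.1994, 0.1005]
orientation: [-180.0, -0.1, -36.9]
force: [0.7, 0.7, 4.1]
opening: 0.0575
gripper_force: 30.0
```

```bash
python3 -c "
from h import *
o=get_obs();print(o['tool_pos'],o['orientation'],o['joint_pos'],o['force'],o['moment'],o['opening'])"
```

```text
[ 0.48011839 -0.19943825  0.10046138] [-1.79969997e+02 -6.35282422e-02 -3.68938086e+01] [-8.98865621e-01  1.43695122e+01 -2.96437525e+01  1.81831785e-02
 -4.59177047e+01  5.39924317e+01] [0.72529107 0.67854628 4.1188425 ] [ 0.28675723  0.04004293 -0.06068981] 0.057450978965251934
```

>>> play_rows:
  deltas:
    - [0,0,0.001,0,0,0]
    - [0,0,0.0015,0,0,0]
    - [0,0,0,0,0,0]

```text
clock: 11.0
tool_pos: [0.4797, -0.1994, 0.1018]
orientation: [-180.0, -0.0, -37.1]
force: [1.4, -0.2, -0.3]
opening: 0.0575
gripper_force: 30.0
```

```bash
python3 -c "
from h import *
o=get_obs();print(o['tool_pos'],o['orientation'],o['force'],o['moment'],o['opening'])"
```

```text
[ 0.47969382 -0.19935872  0.1017584 ] [-1.79988641e+02 -8.78517186e-03 -3.70570868e+01] [ 1.37209784 -0.20752112 -0.30699986] [ 0.18737623 -0.49467289 -0.01779963] 0.05751358753105655
```

>>> play_rows:
  deltas:
    - [0,0,0.003,0,0,0]
    - [0,0,0.003,0,0,0]
    - [0,0,0.003,0,0,0]
    - [0,0,0,0,0,0]

```text
clock: 11.4
tool_pos: [0.4796, -0.1995, 0.1093]
orientation: [-180.0, -0.0, -37.0]
force: [0.8, 0.9, -1.5]
opening: 0.057
gripper_force: 30.0
```

Run:
```python
from h import *
im,W=cloud("side"); cv2.imwrite("pics/side4.png",im)
cv2.imwrite("pics/g.png",cv2.resize(im[190:310,230:350],(600,600),interpolation=cv2.INTER_CUBIC))
o=get_obs();print(o['tool_pos'],o['orientation'],o['force'],o['moment'],o['opening'])
```

```text
[ 0.47947888 -0.19949991  0.10913514] [-1.79997874e+02 -6.29280754e-03 -3.69625677e+01] [ 0.29351627  0.08931425 -0.63222859] [ 0.04769742 -0.00747218 -0.00790387] 0.05731213767149773
```

View pics/g.png

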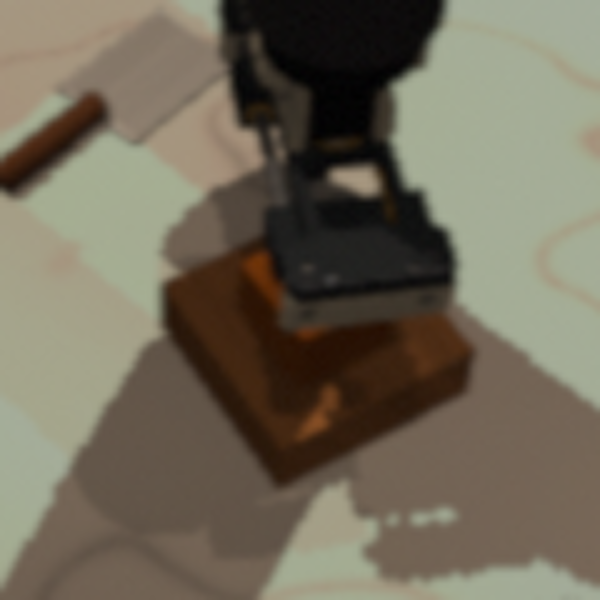

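The jar stays down at (320,340), and the load (0.6 N) is the lid alone, so I'll lift to the final height.

>>> play_rows:
  deltas:
    - [0,0,0.005,0,0,0]
    - [0,0,0.009,0,0,0]
    - [0,0,0.009,0,0,0]
    - [0,0,0.007,0,0,0]
    - [0,0,0.003,0,0,0]
    - [0,0,0,0,0,0]
    - [0,0,0,0,0,0]
    - [0,0,0,0,0,0]

```text
clock: 12.25
tool_pos: [0.4793, -0.1994, 0.135]
orientation: [180.0, 0.0, -37.0]
force: [-0.1, 0.6, -0.3]
opening: 0.0571
gripper_force: 30.0
```

Run:
```python
from h import *
im,W=cloud("side"); cv2.imwrite("pics/side5.png",im)
cv2.imwrite("pics/i.png",cv2.resize(im[180:300,230:350],(600,600),interpolation=cv2.INTER_CUBIC))
o=get_obs();print(o['tool_pos'],o['orientation'],o['force'],o['moment'],o['opening'])
```

```text
[ 0.47935973 -0.19943145  0.13502645] [ 1.79982532e+02  2.84338294e-02 -3.69521974e+01] [-0.35656425 -0.5465654  -0.72868138] [ 0.04249243  0.03479851 -0.04623704] 0.057300784486945644
```

View pics/i.png

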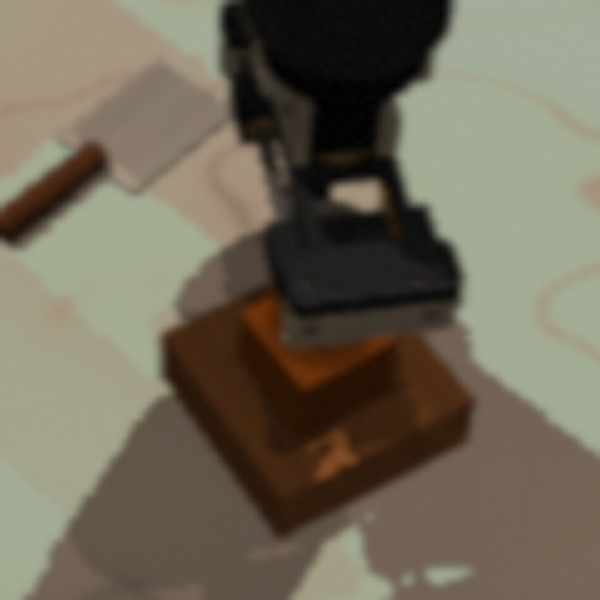

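The jar is still down in the brace (315,370). The lid is held level above it with its rim about 19–20 mm over the mouth, so I'm handing in.

```bash
python3 -c "
from plant import *
print(close_job())"
```

```text
the job is handed in; nothing more can be done
None
```

I handed the job in at about 12 s on the robot's clock: the jar is seated in the brace, and its lid is unscrewed (about 68° anticlockwise) and held level over it, with its rim about 2 cm above the mouth by the arm's readings. The hand-in returned no verdict.

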